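# Push the axle home through a jar roller

## Robot

A 6-joint arm with a two-finger parallel gripper is mounted at the origin on a cart in front of the work surface, level with it; the furniture and walls round the work are solid. World frame = base frame: x ahead of the robot, y to its left, z up, the work surface at z = 0. Lengths are in m, angles in degrees, forces in N, time in s.
With the tool pointing down it reaches from about 0.25 to 0.725 m from the base axis. Payload 9.7 kg.
Tool frame: the origin (TCP) lies at the very end of the fingers, on their centre line; the grasp point (between the pads) lies 19 mm behind it (bot.grip_point_offset is the distance from the TCP to the grasp point, in m); y points along the fingers, x is the direction in which the jaws open and shut, and the axes are right-handed (so a half turn about y gives the same grasp; the last joint's range is limited). The gripper opens to 85 mm and grips with 20 to 120 N. Pads are 22 mm wide; open, the fingers measure 114 mm over their backs; the gripper's body (76 mm by 85 mm) begins 54 mm behind the grasp point. The pads swing forward as they close: fully open they stand 13 mm farther back than shut.
Start: joints at [-64.63, 4.979, 10.078, 95.1, 0, 90], TCP at [0.236, -0.497, 0.231] pointing down, gripper open.
Joint ranges: [-179.16, 179.16], [-48.56, 103.87], [-65.8, 70.77], [-126.05, 130.52], [-82.76, 87.17], [-180, 180]. Speed limits (degrees/s): [127.2, 127.2, 147.25, 180, 180, 180].

## Interface

Orientations are given as [roll, pitch, yaw] about the fixed x, y, z axes, in that order (R = Rz(yaw) Ry(pitch) Rx(roll)).
In Python, from workcell import bot gives the robot as it stands.
- The arm moves only by the shell command python3 -m inch 'ROWS' [FORCE]. ROWS is JSON, a list of rows, each a list of 3 entries, a list of its own where there are three numbers: the shift along the tool's x, y, z in mm, then the turn, a rotation vector about the tool's x, y, z in rad, then the finger opening in mm, from 0 to 85.4. In form: [[[x, y, z], [ax, ay, az], grip], ...]. A call has 1 to 20 rows; each row is the pose to reach, as a shift and turn from the pose measured when the call began, along the tool's axes at that moment; what a row does not reach only later rows make up. A row lasts 1/10 s, in which the tool goes at most 50 mm and 8.59 degrees, less where a joint would pass 70% of its speed; a pose out of reach is approached as far as the arm can. A call with a gripper value outside its range is refused whole. The fingers move at their own pace and stop on an object; FORCE is the grip in N (left out, the last holds). Time passes only in rows, so rows that repeat a pose let the fingers close. It gives the time, the measured TCP pose, the force and the opening at its end, in the units of the state.
- bot.get_obs(): the state, without advancing time (a new reading comes with each control period).
- bot.camera(name): name is "side" or "top"; returns a dict with "frame" (400x640x3 uint8, red, green, blue), "mtx" (3x3 intrinsics, pixels), "k1" (the pictures are not rectified: a ray, as slopes to the right and down, at radius r is drawn at 1 + k1 r^2 times it, then the intrinsics apply), "origin" and "orientation" of the camera in the world. Camera axes: x right, y down, z forward; pixel columns grow to the right and rows downward; lengths in m; the calibration is good to about 2 mm. A picture is of the moment at which its call begins. There is no depth.
- bot.job_done(): hands the job in, once; it reports no verdict.
Trained networks look in a picture, given as the dict that the camera call returned (one of the last four; its "shot" number tells which), for a name from the list of things; names that differ only in an ending like _2 or _b are one class to them, and where a whole thing is asked for, a point or a joint stands for the part that bears it (a point fixed in the world has none). Each returns a list of dicts, best first, with "confidence" (0 to 1); they miss things now and then, are a little off and sometimes report something else, mostly with a low value. They report only what shows in the picture. A call takes as long as a camera call. They do not tell look-alikes from the thing itself.
- bot.search_frame(picture, name): "box" ([left, top, right, bottom] in pixels, round what is visible of it).
- bot.cut_out(picture, name): "region" (400x640 bool, what is visible of it) and "box" ([left, top, right, bottom] in pixels, round what is visible of it).
The state is a dict: "time": time; "q": joint angles; "qd": joint speeds; "joint_efforts": joint torques, N m; "ee_pos": TCP position; "tcp_rot": TCP orientation; "wrist_force": force on the tool from outside, world axes, zero at the start; "torque": the same for the moment, N m; "opening": finger opening in m.
Only numpy, scipy, OpenCV 4.12 (cv2) and the standard library are available. Lean on these libraries where they do the work, as an engineer would, in place of code of your own. Each camera call takes 0.05 s, during which the arm holds its last target. There are 200 camera calls.

## Task

Refit the loose roller of the jar-rolling stand: push the aluminium axle along its track, red tail last, through the near side plate, the roller and the far side plate until its nose is fully home against the yellow stop. The roller must stay in its place between the plates; leave everything else on the bench where it is, and let go at the end.

Things in the scene. Friction and masses are not known exactly. Their poses are not given: they have to be found in the camera images.
- stand: Fixed jar-rolling stand: grey metal base 12 mm high, two white side plates, track, yellow stop. Origin on the worktop, under the axle line, at the near plate's mid-thickness; +y is the axle's direction of travel, +z up; axle line x = 0, z = 70 mm. Plates 150 mm wide (x -40 to 110), tops 108 mm high, near y -6 to 6, far y 118 to 130. A second roller (50 mm) is already fitted at x = 72 mm, its red tail out to y = -26.
- hole_near (a point): Centre of the mouth of the near plate's 26 mm hole, on the face towards the track, 70 mm above the worktop
- hole_far (a point): Centre of the mouth of the far plate's 26 mm hole, on its inner face, 124 mm beyond hole_near along the axle line
- stop_face (a point): Point on the rigid yellow end stop where the axle's nose must arrive, 30 mm beyond the far plate, 70 mm above the worktop
- track_end (a point): Outer end of the track, on the axle line, 70 mm above the worktop. The track is two level parallel steel rails, 10 mm thick, 9 mm either side of the axle line, from here to just short of the near plate (197 mm), tops 63 mm above the worktop, open above and at this end; a rod lying on them is in line with the holes
- axle: Loose round aluminium axle, 20 mm in diameter, 200 mm long, about 0.2 kg, lying on the rails, slides with a few newtons; origin at its middle on its axis; +y from the flat red tail to the round nose. At the start its nose is 4 to 34 mm short of the near plate and its tail overhangs the track's outer end by 5 mm or more; when home its tail still sticks out 34 mm before the near plate
- axle_nose (a point): Tip of the axle's rounded nose, on its axis
- axle_tail (a point): Centre of the axle's flat red tail face, on its axis, 200 mm from the nose
- roller: Loose black rubber roller, tube 50 mm in diameter, 96 mm long, bore 27 mm, about 0.25 kg, resting on two rods between the side plates with its bore in line with the holes; origin at its centre, +y along its axis
- notebook: Bystander: blue notebook, 135x98x13 mm
- marker_0: Bystander: white marker with blue cap, 128 mm
- marker_2: Bystander: white marker with red cap, 128 mm
- dust_brush: Bystander: dust brush with wooden handle, 127 mm
- tape_roll: Bystander: roll of tape lying flat, 93 mm
- calculator: Bystander: grey calculator, 116x68x13 mm
- boss_head: Bystander: small grey clamp boss, 48x32x30 mm
Things that resemble listed ones, but are neither listed nor needed, are in the scene too. What is shaped like the roller but pink is not meant.

How it is judged:
By the outcome, as a careful person would: the job done as asked, in the order asked, and still so for the second after the job is handed in, with the robot touching nothing.
It also fails if it takes over 38 s, if anything falls off the work surface, if the arm or the gripper's body presses on something with over 40 N, if the wrist force passes 120 N, or if a joint passes its speed limit or range.

## Working session

There is one attempt and no reset: what is moved stays moved. The work goes in short steps, Python scripts to look and compute and a shell command to move; the robot and the scene stay as the last step left them, time stands still between calls to the robot, and variables do not carry over. Pictures are saved under pics/ and viewed, about 8 in all and at most 12, crops included, and the job is handed in when it is done.

```bash
mkdir -p pics; ls
python3 - <<'E'
from workcell import bot
import cv2,numpy as np
o=bot.get_obs(); print({k:np.round(v,3).tolist() for k,v in o.items()})
for n in ("side","top"):
    p=bot.camera(n); cv2.imwrite(f"pics/{n}0.png",p["frame"][:,:,::-1])
    print(n,p["mtx"],p["k1"],p["origin"],p["orientation"])
    for t in ("axle","axle_nose","axle_tail","hole_near","hole_far","stop_face","track_end","roller","stand"):
        print(t,[(np.round(d["box"]).tolist(),round(d["confidence"],2)) for d in bot.search_frame(p,t)[:3]])
E
```

```text
pics
{'time': 0.0, 'q': [-64.63, 5.012, 10.035, 95.098, 0.002, 90.001], 'qd': [0.083, 0.102, 0.008, 0.04, -0.013, -0.005], 'joint_efforts': [0.0, -52.04, 46.48, 0.017, -0.0, -0.0], 'ee_pos': [0.236, -0.497, 0.231], 'tcp_rot': [-89.998, 0.075, -64.631], 'wrist_force': [0.257, 0.609, -0.237], 'torque': [-0.003, 0.04, 0.017], 'opening': 0.086}
side [[416.38656484   0.         317.9411784 ]
 [  0.         416.38656484 190.66307199]
 [  0.           0.           1.        ]] -0.016941006694211745 [-0.33785169  0.04238105  1.44396841] [-147.83785048   -0.3648268   -91.47854786]
axle [([200.0, 210.0, 227.0, 239.0], 0.75), ([343.0, 187.0, 373.0, 201.0], 0.53)]
axle_nose [([340.0, 191.0, 371.0, 201.0], 0.5)]
axle_tail [([340.0, 191.0, 372.0, 199.0], 0.46)]
hole_near [([271.0, 175.0, 371.0, 232.0], 0.9)]
hole_far [([269.0, 176.0, 372.0, 231.0], 0.63)]
stop_face [([268.0, 177.0, 372.0, 231.0], 0.86)]
track_end [([271.0, 176.0, 372.0, 229.0], 0.75)]
roller [([171.0, 208.0, 195.0, 224.0], 0.89), ([276.0, 157.0, 304.0, 180.0], 0.71)]
stand [([269.0, 175.0, 372.0, 234.0], 0.84)]
top [[431.14215865 
[... 166 characters left out ...]
] [-172.02477829   -0.92446639  -91.2109425 ]
axle [([323.0, 188.0, 378.0, 203.0], 0.82)]
axle_nose [([320.0, 188.0, 375.0, 204.0], 0.57)]
axle_tail [([318.0, 187.0, 378.0, 206.0], 0.57), ([387.0, 138.0, 413.0, 160.0], 0.52)]
hole_near [([252.0, 169.0, 378.0, 231.0], 0.61), ([386.0, 134.0, 413.0, 162.0], 0.18)]
hole_far [([260.0, 166.0, 376.0, 235.0], 0.91)]
stop_face [([179.0, 209.0, 210.0, 245.0], 0.7), ([254.0, 167.0, 373.0, 227.0], 0.69)]
track_end [([421.0, 143.0, 438.0, 153.0], 0.69), ([257.0, 171.0, 376.0, 230.0], 0.56)]
roller [([267.0, 131.0, 296.0, 161.0], 0.96), ([280.0, 196.0, 315.0, 218.0], 0.93), ([138.0, 205.0, 174.0, 228.0], 0.87)]
stand [([258.0, 167.0, 377.0, 229.0], 0.87)]
```

Run:
```python
import cv2,numpy as np
t=cv2.imread("pics/top0.png");s=cv2.imread("pics/side0.png")
cv2.imwrite("pics/topc.png",cv2.resize(t[150:250,240:400],None,fx=5,fy=5,interpolation=cv2.INTER_CUBIC))
cv2.imwrite("pics/sidec.png",cv2.resize(s[150:250,240:400],None,fx=5,fy=5,interpolation=cv2.INTER_CUBIC))
```

```text
(no output)
```

View pics/top0.png

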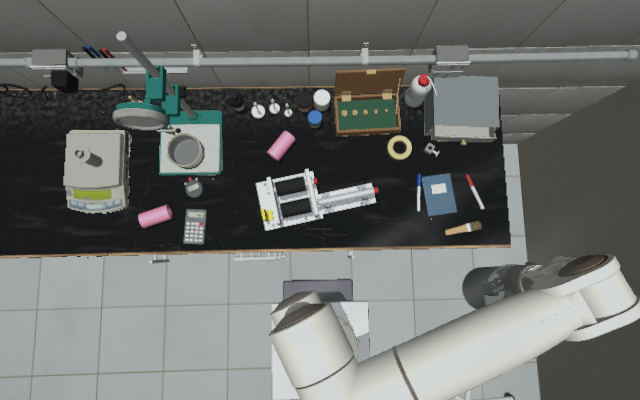

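View pics/topc.png

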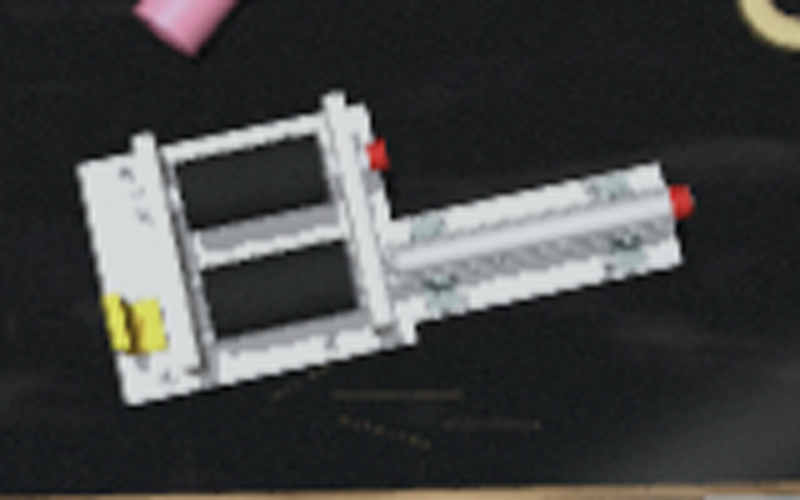

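View pics/sidec.png

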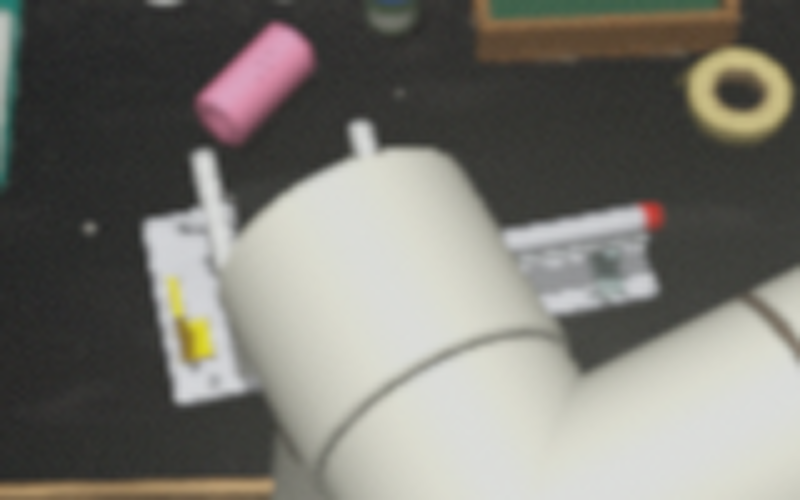

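```bash
cat > h.py <<'E'
import numpy as np,cv2
from scipy.spatial.transform import Rotation as R
def cast(p,uv,z):
    uv=np.atleast_2d(uv).astype(float)
    d=(uv-p["mtx"][:2,2])/p["mtx"][0,0]; s=d.copy()
    for _ in range(20): s=d/(1+p["k1"]*(s**2).sum(1,keepdims=True))
    r=np.c_[s,np.ones(len(s))]@R.from_euler("xyz",p["orientation"],degrees=True).as_matrix().T
    o=np.array(p["origin"]); t=(np.broadcast_to(z,len(s))-o[2])/r[:,2]
    return o+r*t[:,None]
def proj(p,X):
    c=(np.atleast_2d(X)-p["origin"])@R.from_euler("xyz",p["orientation"],degrees=True).as_matrix()
    s=c[:,:2]/c[:,2:]; return s*(1+p["k1"]*(s**2).sum(1,keepdims=True))*p["mtx"][0,0]+p["mtx"][:2,2]
E
python3 - <<'E'
from h import *
from workcell import bot
from scipy.optimize import least_squares
p=bot.camera("top"); f=p["frame"].astype(int)
px=lambda a:np.array(a)/5.+[240,150]-0.4
red=(f[...,0]>130)&(f[...,1]<90)&(f[...,2]<90)
n,l,st,c=cv2.connectedComponentsWithStats(red[150:250,240:400].astype(np.uint8))
print(st[1:]+[240,150,0,0,0],c[1:]+[240,150])
# stand-frame pts (plate top corners, base far corners)
P=np.array([[110,6,108],[110,-6,108],[-40,6,108],[-40,-6,108],[110,130,108],[110,118,108],[-40,130,108],[-40,118,108]])/1e3
U=px([(323,97),(345,93),(378,338),(398,330),(133,137),(155,133),(190,378),(212,372)])
def T(v,P): return P@R.from_euler("z",v[2]).as_matrix().T+[v[0],v[1],0]
s=least_squares(lambda v:(proj(p,T(v,P))-U).ravel(),[.45,0,.2]);print(s.x,np.degrees(s.x[2]));print(np.round(s.fun.reshape(-1,2),2).tolist())
print("base far corners/ z12", cast(p,px([(78,165),(125,405)]),.012))
print("tail, nose-ish",cast(p,px([(682,202),(400,258)]),.07))
tail=cast(p,px([(692,202)]),.07)[0]; d=tail-[s.x[0],s.x[1],0]; print("tail in stand",R.from_euler("z",-s.x[2]).as_matrix()@d)
v=s.x
for nm,q in dict(hole=[0,-.006,.07],trackend=[0,-.203,.07],stop=[0,.16,.07]).items():
    w=T(v,np.array([q])); print(nm,w,(proj(p,w)-[240,150]+.4)*5)
E
```

```text
[[314 178   3   6  16]
 [374 188   4   5  17]] [[315.         180.5       ]
 [375.76470588 189.82352941]]
[0.46976935 0.0123855  0.20608429] 11.807759958465079
[[0.81, 0.79], [0.07, 0.77], [0.32, -1.71], [0.03, -0.96], [0.74, 1.31], [0.04, 1.28], [-0.66, -0.86], [-1.31, -0.52]]
base far corners/ z12 [[0.55331161 0.21208905 0.012     ]
 [0.39007816 0.18074228 0.012     ]]
tail, nose-ish [[ 0.51208798 -0.18949442  0.07      ]
 [ 0.4787856  -0.0043653   0.07      ]]
tail in stand [-0.00134759 -0.21265002  0.07      ]
hole [[0.47099712 0.00651246 0.07      ]] [[383.51336981 270.22981837]]
trackend [[ 0.51130896 -0.18631896  0.07      ]] [[677.19854094 203.27018568]]
stop [[0.43702877 0.16899985 0.07      ]] [[132.98893113 327.3954016 ]]
```

```bash
python3 -m inch '[[[-20,0,60],[0,-0.14,0],0],[[-35,0,120],[0,-0.28,0],0],[[-50,0,170],[0,-0.42,0],0],[[-65,0,220],[0,-0.56,0],0],[[-80,0,270],[0,-0.70,0],0],[[-95,0,320],[0,-0.84,0],0],[[-105,0,350],[0,-0.98,0],0],[[-111,0,369],[0,-1.12,0],0],[[-111,0,369],[0,-1.26,0],0],[[-111,0,369],[0,-1.325,0],0],[[-111,0,369],[0,-1.325,0],0],[[-111,0,369],[0,-1.325,0],0],[[-111,0,369],[0,-1.325,0],0],[[-111,0,369],[0,-1.325,0],0]]'
```

```text
time: 2.45
ee_pos: [0.5214, -0.2388, 0.2314]
tcp_rot: [-90.0, -0.0, 11.2]
wrist_force: [-0.7, -0.4, -0.4]
opening: 0.0003
```

Run:
```python
from h import *
from workcell import bot
out=[]
for n in ("side","top"):
    p=bot.camera(n); f=p["frame"].astype(int)
    red=((f[...,0]>110)&(f[...,1]<.6*f[...,0])&(f[...,2]<.6*f[...,0])).astype(np.uint8)
    k,l,st,c=cv2.connectedComponentsWithStats(red)
    for i in range(1,k):
        if st[i,4]>5 and 300<c[i,0]<390 and 160<c[i,1]<220: print(n,st[i],c[i],cast(p,c[i],.07))
    v=p["frame"][150:250,260:420,::-1]; out.append(cv2.resize(v,None,fx=3,fy=3,interpolation=cv2.INTER_CUBIC))
    # axle direction: predicted overlay check
    for a in (10,11,12):
        d=np.array([-np.sin(np.radians(a)),np.cos(np.radians(a)),0]); t=np.array([.512,-.19,.07])
        print(n,a,(proj(p,[t,t+.19*d,t+.36*d])-[260,150]).round(1).tolist())
cv2.imwrite("pics/c2.png",np.vstack(out))
```

```text
side [318 184   3   5  12] [319.25 185.75] [[0.54829205 0.00561505 0.07      ]]
side 10 [[109.8, 42.7], [62.0, 50.9], [18.1, 58.4]]
side 11 [[109.8, 42.7], [62.1, 51.6], [18.4, 59.8]]
side 12 [[109.8, 42.7], [62.3, 52.3], [18.7, 61.2]]
top [313 178   4   6  18] [314.94444444 180.55555556] [[0.54706492 0.00944943 0.07      ]]
top [374 187   5   6  22] [375.68181818 189.45454545] [[ 0.51390801 -0.1885232   0.07      ]]
top 10 [[116.2, 40.0], [59.1, 51.1], [7.6, 61.2]]
top 11 [[116.2, 40.0], [59.4, 52.1], [7.9, 63.1]]
top 12 [[116.2, 40.0], [59.6, 53.1], [8.3, 65.0]]
```

View pics/c2.png

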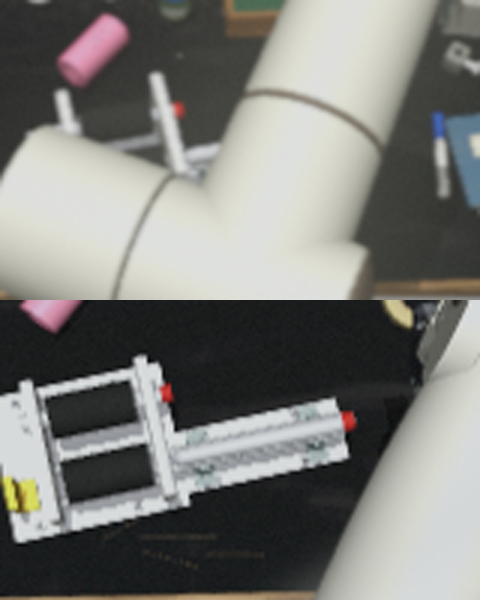

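```bash
python3 -m inch '[[[1,50,0],[0,0,0],0],[[1,100,0],[0,0,0],0],[[1,140,0],[0,0,0],0],[[1,160,0],[0,0,0],0],[[1,164,0],[0,0,0],0],[[1,164,0],[0,0,0],0],[[1,164,10],[0,0,0],0],[[1,164,20],[0,0,0],0],[[1,164,24],[0,0,0],0],[[1,164,24],[0,0,0],0]]'
```

```text
time: 3.55
ee_pos: [0.518, -0.2143, 0.0682]
tcp_rot: [-90.0, -0.1, 11.3]
wrist_force: [0.4, -0.8, 0.4]
opening: 0.0001
```

```bash
python3 -m inch '[[[0,1,5],[0,0,0],0],[[0,1,10],[0,0,0],0],[[0,1,15],[0,0,0],0],[[0,1,20],[0,0,0],0],[[0,1,26],[0,0,0],0],[[0,1,32],[0,0,0],0],[[0,1,38],[0,0,0],0],[[0,1,44],[0,0,0],0],[[0,1,50],[0,0,0],0],[[0,1,56],[0,0,0],0],[[0,1,62],[0,0,0],0],[[0,1,68],[0,0,0],0],[[0,1,74],[0,0,0],0],[[0,1,80],[0,0,0],0],[[0,1,80],[0,0,0],0]]'
python3 - <<'E'
from h import *
from workcell import bot
out=[]
for n in ("side","top"):
    p=bot.camera(n); v=p["frame"][150:250,260:420,::-1]; out.append(cv2.resize(v,None,fx=3,fy=3,interpolation=cv2.INTER_CUBIC))
cv2.imwrite("pics/c3.png",np.vstack(out))
E
```

```text
time: 5.05
ee_pos: [0.502, -0.1349, 0.067]
tcp_rot: [-90.0, -0.0, 11.3]
wrist_force: [0.7, 0.0, 0.1]
opening: 0.0002
```

View pics/c3.png

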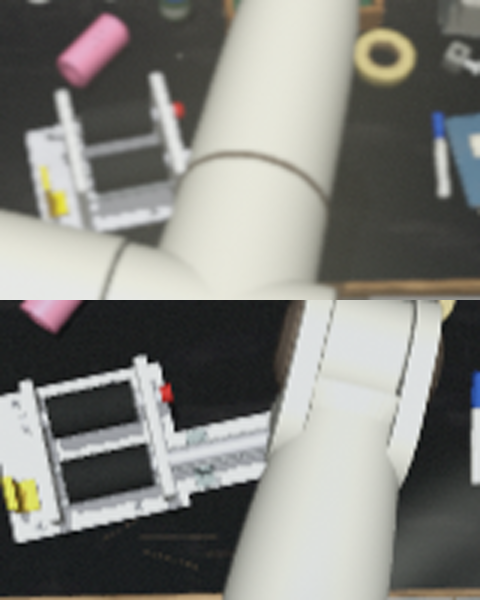

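```bash
python3 -m inch '[[[0,0,6],[0,0,0],0],[[0,0,12],[0,0,0],0],[[0,0,18],[0,0,0],0],[[0,0,24],[0,0,0],0],[[0,0,30],[0,0,0],0]]'; python3 -m inch '[[[0,0,6],[0,0,0],0],[[0,0,12],[0,0,0],0],[[0,0,18],[0,0,0],0],[[0,0,24],[0,0,0],0],[[0,0,30],[0,0,0],0]]'
python3 - <<'E'
from h import *
from workcell import bot
out=[]
for n in ("side","top"):
    p=bot.camera(n); v=p["frame"][150:250,260:420,::-1]; out.append(cv2.resize(v,None,fx=3,fy=3,interpolation=cv2.INTER_CUBIC))
cv2.imwrite("pics/c4.png",np.vstack(out)); print(bot.get_obs()["wrist_force"])
E
```

```text
time: 5.65
ee_pos: [0.496, -0.1055, 0.0669]
tcp_rot: [-90.0, -0.0, 11.3]
wrist_force: [0.4, -1.4, 1.2]
opening: 0.0
time: 6.15
ee_pos: [0.49, -0.0756, 0.067]
tcp_rot: [-90.0, -0.0, 11.3]
wrist_force: [-0.3, -2.3, 0.9]
opening: -0.0004
[0.34492775 0.23801997 0.25684001]
```

View pics/c4.png

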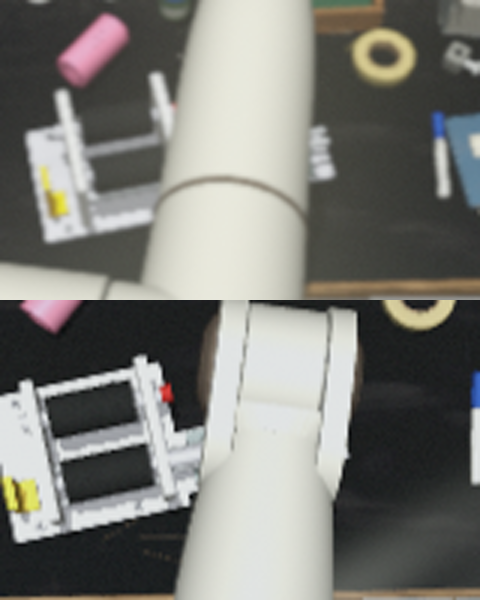

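```bash
python3 -m inch '[[[0,0,3],[0,0,0],0],[[0,0,6],[0,0,0],0],[[0,0,9],[0,0,0],0],[[0,0,12],[0,0,0],0]]'; python3 -m inch '[[[0,0,3],[0,0,0],0],[[0,0,6],[0,0,0],0],[[0,0,9],[0,0,0],0],[[0,0,12],[0,0,0],0]]'
```

```text
time: 6.65
ee_pos: [0.4874, -0.0633, 0.0668]
tcp_rot: [-90.0, -0.0, 11.4]
wrist_force: [-0.6, -0.8, 0.1]
opening: 0.0001
time: 7.05
ee_pos: [0.485, -0.0512, 0.0668]
tcp_rot: [-90.0, -0.0, 11.4]
wrist_force: [0.6, -0.8, -1.1]
opening: -0.0002
```

```bash
python3 -m inch '[[[0,0,3],[0,0,0],0],[[0,0,6],[0,0,0],0],[[0,0,9],[0,0,0],0]]';  python3 -m inch '[[[0,0,2],[0,0,0],0],[[0,0,4],[0,0,0],0]]'
```

```text
time: 7.35
ee_pos: [0.4831, -0.0422, 0.0668]
tcp_rot: [-90.0, -0.0, 11.4]
wrist_force: [-0.5, 0.3, 0.5]
opening: -0.0002
time: 7.55
ee_pos: [0.4823, -0.0381, 0.0668]
tcp_rot: [-90.0, -0.0, 11.4]
wrist_force: [0.4, -0.3, 0.2]
opening: -0.0002
```

```bash
python3 -m inch '[[[0,0,2],[0,0,0],0],[[0,0,4],[0,0,0],0]]'; python3 -m inch '[[[0,0,2],[0,0,0],0]]'
python3 - <<'E'
from h import *
from workcell import bot
out=[]
for n in ("side","top"):
    p=bot.camera(n); v=p["frame"][165:245,245:345,::-1]; out.append(cv2.resize(v,None,fx=4,fy=4,interpolation=cv2.INTER_CUBIC))
cv2.imwrite("pics/c5.png",np.hstack(out)); print(bot.get_obs()["wrist_force"])
E
```

```text
time: 7.75
ee_pos: [0.4817, -0.0347, 0.0669]
tcp_rot: [-90.1, -0.0, 11.3]
wrist_force: [2.6, -11.6, 0.2]
opening: -0.0002
time: 7.85
ee_pos: [0.4819, -0.0346, 0.0672]
tcp_rot: [-90.4, -0.0, 11.3]
wrist_force: [3.8, -17.4, 0.5]
opening: -0.0001
[  3.10354662 -12.66558624  -0.2240202 ]
```

View pics/c5.png

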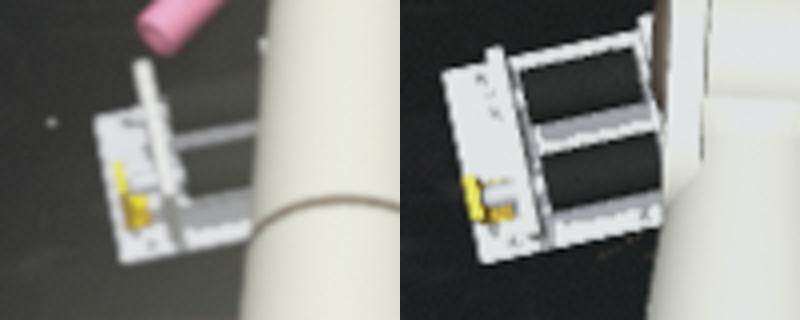

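The nose shows beyond the far plate against the yellow stop in both views, and the force rose sharply at the expected place. I'll back off, lift and check.

```bash
python3 -m inch '[[[0,0,2],[0,0,0],0],[[0,0,-10],[0,0,0],0],[[0,0,-25],[0,0,0],0],[[0,0,-40],[0,0,0],0],[[0,-40,-60],[0,0,0],0],[[0,-80,-100],[0,0,0],0],[[0,-120,-150],[0,0,0],0],[[0,-150,-200],[0,0,0],0],[[0,-150,-240],[0,0,0],0],[[0,-150,-280],[0,0,0],0],[[0,-150,-280],[0,0,0],0],[[0,-150,-280],[0,0,0],0]]'
python3 - <<'E'
from h import *
from workcell import bot
out=[]
for n in ("side","top"):
    p=bot.camera(n); v=p["frame"][160:240,250:350,::-1]; out.append(cv2.resize(v,None,fx=4,fy=4,interpolation=cv2.INTER_CUBIC))
    f=p["frame"].astype(int)
    red=((f[...,0]>110)&(f[...,1]<.6*f[...,0])&(f[...,2]<.6*f[...,0])).astype(np.uint8)
    k,l,st,c=cv2.connectedComponentsWithStats(red)
    for i in range(1,k):
        if st[i,4]>5 and 300<c[i,0]<390 and 160<c[i,1]<220: print(n,st[i],c[i],cast(p,c[i],.07))
cv2.imwrite("pics/c6.png",np.hstack(out))
E
```

```text
time: 9.15
ee_pos: [0.5359, -0.3105, 0.2179]
tcp_rot: [-90.3, 0.0, 11.1]
wrist_force: [0.1, 0.2, 0.3]
opening: -0.0001
side [318 184   3   4  10] [319.2 185.3] [[0.55040019 0.00575368 0.07      ]]
top [313 178   4   6  18] [314.94444444 180.55555556] [[0.54706492 0.00944943 0.07      ]]
top [322 199   4   6  20] [323.5 201.3] [[ 0.47821413 -0.01703998  0.07      ]]
```

View pics/c6.png

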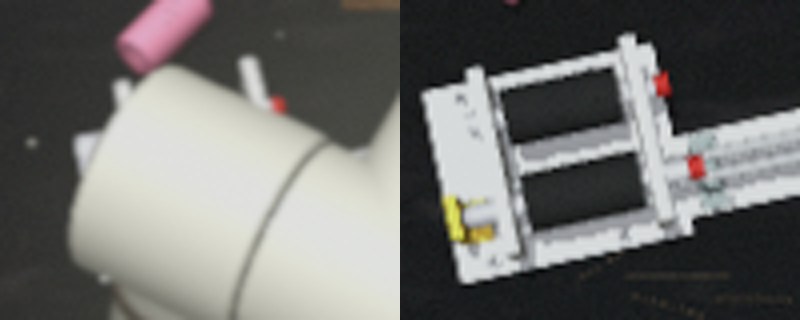

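```bash
python3 -c "
from workcell import bot
print(bot.job_done())"
```

```text
the job is handed in; nothing more can be done
None
```

I pushed the axle about 175 mm along its track with closed fingers, through the near plate, the roller and the far plate. It ended with its nose against the yellow stop. I then backed the fingers off, raised the arm clear and handed the job in at about 9.3 s of the 38 s allowed.

- **Force:** sliding took about 2 N or less. It rose to about 17 N at the place where the stop was expected.
- **Nose:** the last top picture shows it touching the stop, and the roller in place between the plates.
- **Tail:** its red end is about 12 mm farther out than the fitted roller's tail, against 14 mm nominal. That difference is within the camera error of about 2 mm.
- **Not confirmed:** in the last side picture the arm hid the nose and the stop, so that final state was checked only from the top. Earlier, with the fingers still pressing, both views showed the nose at the stop. I took no separate measurement of the bystander objects; the arm passed over or beside them and the force readings showed no contact.

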